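Work a stuck printed plug out of its spring dock

TASK

The black plug with the tall stem is stuck tight in the dock on the orange caddy. Push the caddy's drawer fully home so that it seats and its keeper comes off the plug, then grip the plug by its stem and rock it side to side several times, a good five degrees or so each way (left and right, not towards the drawer), until it works free. Finish still holding it upright and still, just clear of the dock: straight above it with about 2 cm of air under the foot; leave everything else where it is.

Things in the scene. Friction and masses are not known exactly. Their poses are not given: they have to be found in the camera images.
- caddy: orange printed desk caddy fixed to the table: 220 mm deep (x) by 240 mm wide (y), flat top 56 mm above the table, 12 mm lips on the top's left, right and back edges. Origin: centre of its underside, on the table. Its x axis points from the drawer front to its back; yaw within 0.3 rad of straight ahead.
- drawer (a joint): how far the caddy's drawer is open, m: 0 = fully home, starts 0.03 to 0.055. It slides along the caddy's x axis (push towards the caddy's +x to shut it): about 2 N of friction, a spring detent with a bump of a few N some 8 mm before home that then draws it in, and a hard stop at 0.
- drawer_face (a point): centre of the outer face of the drawer's flat front panel: 162 mm wide, 44 mm high, 4 to 48 mm above the table; its outward normal is the caddy's -x. The dark strip near its top is flat, not a grip.
- keeper (a point): centre of the drawer's steel keeper tongue, 50 x 17 x 6 mm, 94 to 100 mm above the table, long along the caddy's x, on a post beside the dock (+y). While the drawer is open it lies over the plug's ear and the plug cannot come up; with the drawer home it is drawn back behind the plug, its tip 5 mm behind the foot.
- dock (a point): centre of the floor of the metal dock on the caddy's top, 56 mm above the table, 20 mm behind the caddy's centre; axes as the caddy's. The dock's walls are 22 mm high (rim 78 mm above the table), about 54 mm wide. Guide walls in front of and behind the plug leave it 1.5 mm play each way in x.
- jaws (a point): midpoint between the dock's two sprung steel jaw noses, 16 mm above the dock's floor. They press on the plug's foot from left and right (y), about 50 N each, until its underside is 16 mm up. A straight pull takes up to 60 N. Tilt hand and stem together along y about this point, 5 to 8 degrees each way (about 10 N sideways): each swing walks it up 1 to 3 mm. Room: 15 degrees.
- plug: stuck black printed plug, about 0.12 kg: foot 30 x 30 mm, 38 mm tall; above it an upright stem 14 mm thick (x) by 22 mm wide (y), to 120 mm above the underside; a small ear stands out 11 mm from the foot at +y, 30 to 36 mm up. Origin: centre of its underside; z up the stem. It starts fully down in the dock, axes as the caddy's. Grip the stem across its 14 mm, near the top.
- plug_top (a point): centre of the top of the plug's stem, 120 mm above its underside
- bottle_white: white plastic bottle with cap, 44 mm across, 115 mm tall, standing at the caddy's back right corner (seen from the robot); leave it alone
- bottle_clear: clear bottle with cap, 44 mm across, 105 mm tall, standing at the caddy's back left corner; leave it alone
- spare: short black printed plug, 28 x 28 x 32 mm, lying loose on the caddy's top, front right; not the stuck one, leave it alone
- bushing: brass bushing, ring of 28 mm outside, 16 mm tall, loose on the caddy's top, front left; leave it alone
- spool: filament spool lying flat on the table, 200 mm across, 60 mm tall; leave it alone
- scraper: spatula-like print scraper lying on the table; leave it alone
- driver: screwdriver lying on the table; leave it alone
There are look-alikes about, which are no part of the job. Leave any yellow look-alike of the plug alone.

How it is judged:
By the outcome, as a careful person would: the job done as asked, in the order asked, and still so for the second after the job is handed in, while the arm keeps its last pose, push and grip.
It also fails if it takes over 64 s, if anything falls off the work surface, if the arm or the gripper's body presses on something with over 40 N, if the wrist force passes 120 N, or if a joint passes its speed limit or range.

ROBOT

A 7-joint arm with a two-finger parallel gripper is mounted at the origin on the work surface. World frame = base frame: x ahead of the robot, y to its left, z up, the work surface at z = 0. Lengths are in m, angles in rad, forces in N, time in s.
With the tool pointing down it reaches from about 0.425 to 0.95 m from the base axis. Payload 4.7 kg.
Tool frame: the origin (TCP) lies between the finger pads; the fingertips stand 25 mm ahead of it and the grasp point (between the pads) lies 6 mm ahead of it; x points along the fingers, z is the direction in which the jaws open and shut, and the axes are right-handed (so a half turn about x gives the same grasp; the last joint's range is limited). The gripper opens to 85 mm and grips with 20 to 120 N. Pads are 22 mm wide; open, the fingers measure 114 mm over their backs; the gripper's body (76 mm by 85 mm) begins 54 mm behind the grasp point. The pads swing forward as they close: fully open they stand 13 mm farther back than shut.
Start: joints at [1.072, 0.469, -0.049, 1.532, 0.024, 1.141, -0.082], TCP at [0.306, -0.602, 0.256] pointing down, gripper open.
Joint ranges: [-2.59, 2.59], [-0.33, 1.99], [-1.39, 1.29], [0.1, 2.45], [-1.04, 4.18], [0.21, 1.99], [-2.66, 2.66]. Speed limits (rad/s): [2.57, 2.57, 3.14, 3.14, 3.14, 3.14, 3.14].

INTERFACE

Orientations are given as a 3x3 rotation matrix whose columns are the frame's x, y, z axes.
In Python, from rig import * gives the robot as it stands. Calls block until the motion is done:
- movep(position, orientation): joint-space move of the TCP to a pose.
- move_l(position, attitude=None, feed=0.15, until_force=None): straight line of the TCP; attitude=None keeps the orientation; feed is the mean speed in m/s. With until_force (N) it stops when the force on the tool has changed by that much, and returns True; else False.
- move_joints(angles): joint-space move.
- command_gripper(opening, newtons=None): finger opening in m; newtons is the grip in N (None keeps the last); returns when the fingers have stopped.
- sleep(seconds).
- inverse_kinematics(position, orientation): joint angles nearest the present ones, or None.
- sense(): the state.
- camera(name): name is "scene" or "top"; returns (picture, depth): 400x640x3 uint8, red, green, blue; 400x640 float32, m along the optical axis (not along the pixel's ray), 0 where there is no reading.
- camera_params(name): a dict with "K" (3x3 intrinsics, pixels), "dist" ([k1, k2, p1, p2, k3] as OpenCV has them; the pictures are not rectified), "position" and "rotation" of the camera in the world. Camera axes: x right, y down, z forward; pixel columns grow to the right and rows downward; lengths in m; the calibration is good to about 2 mm. A picture is of the moment at which its call begins. camera_params takes no time and is no camera call.
A pose or a line that the arm cannot do raises Unreachable and nothing moves.
- finish_job(): hands the job in, once; it reports no verdict.
The state is a dict: "time_s": time; "joint_pos": joint angles; "qd": joint speeds; "joint_efforts": joint torques, N m; "position": TCP position; "tcp_rot": TCP orientation; "wrist_force": force on the tool from outside, world axes, zero at the start; "ft_torque": the same for the moment, N m; "finger_gap": finger opening in m.
Only numpy, scipy, OpenCV 4.12 (cv2) and the standard library are available. Lean on these libraries where they do the work, as an engineer would, in place of code of your own. Each camera call takes 0.05 s, during which the arm holds its last target.

## Working session

There is one attempt and no reset: what is moved stays moved. The work goes in short steps, each a Python script; the robot and the scene stay as the last script left them, time stands still between calls to the robot, and variables do not carry over. Pictures are saved under pics/ and viewed, and the job is handed in when it is done.

```bash
ls; mkdir -p pics
python3 - <<'E'
from rig import *
import cv2,numpy as np
for n in ("scene","top"):
    p,d=camera(n); np.savez(f"pics/{n}0.npz",p=p,d=d)
    cv2.imwrite(f"pics/{n}0.png",p[:,:,::-1])
    c=camera_params(n); print(n,c)
s=sense(); print(s)
E
```

```text
pics
scene {'K': array([[434.62690091,   0.        , 322.34507225],
       [  0.        , 434.62690091, 197.18243163],
       [  0.        ,   0.        ,   1.        ]]), 'dist': array([-0.06416381,  0.        ,  0.        ,  0.        ,  0.        ]), 'position': array([1.13396526, 0.41402542, 1.00101897]), 'rotation': array([[-0.56548581,  0.65583769, -0.50010271],
       [ 0.82461764,  0.43840349, -0.35750264],
       [-0.01521693, -0.61455618, -0.78872628]])}
top {'K': array([[516.0913256 ,   0.        , 330.61583121],
       [  0.        , 516.0913256 , 193.07443405],
       [  0.        ,   0.        ,   1.        ]]), 'dist': array([0.02075367, 0.        , 0.        , 0.        , 0.        ]), 'position': array([0.26753877, 0.01515001, 1.80528884]), 'rotation': array([[ 0.01385552, -0.98614071,  0.16533154],
       [-0.99978764, -0.01618572, -0.01275509],
       [ 0.01525432, -0.1651197 , -0.98615556]])}
{'time_s': 0.1, 'joint_pos': array([ 1.07211082,  0.46939129, -0.04859524,  1.53356967,  0.02412908,
        1.14100838, -0.08228894]), 'qd': array([-5.00688785e-04,  2.31165896e-04, -1.05064681e-04, -1.67487447e-03,
        6.85782078e-05, -3.55970609e-04,  1.03157006e-04]), 'joint_efforts': array([ 4.43013460e-04, -5.11516321e+01, -4.70662478e-02, -2.38390929e+01,
        1.07932772e-02,  4.37081675e-03, -3.89866341e-05]), 'position': array([ 0.30535893, -0.60144232,  0.2553478 ]), 'tcp_rot': array([[-8.88482755e-04,  8.91641659e-01,  4.52740945e-01],
       [ 1.55401573e-03,  4.52741808e-01, -8.91640309e-01],
       [-9.99998398e-01, -8.86404877e-05, -1.78787845e-03]]), 'wrist_force': array([-0.82939583, -0.14248123,  0.70484321]), 'ft_torque': array([-0.01219667, -0.00698992, -0.04680392]), 'finger_gap': 0.0851903501578189}
```

View pics/scene0.png

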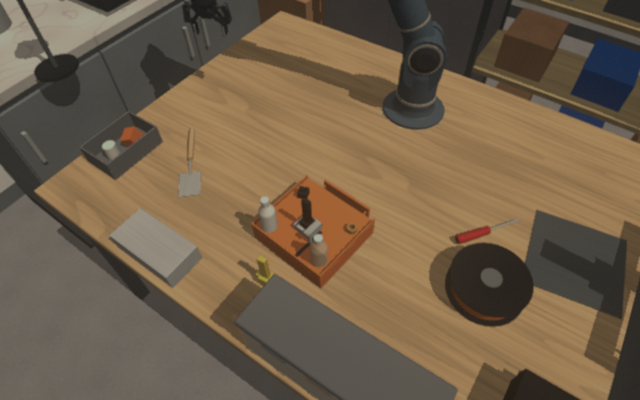

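View pics/top0.png

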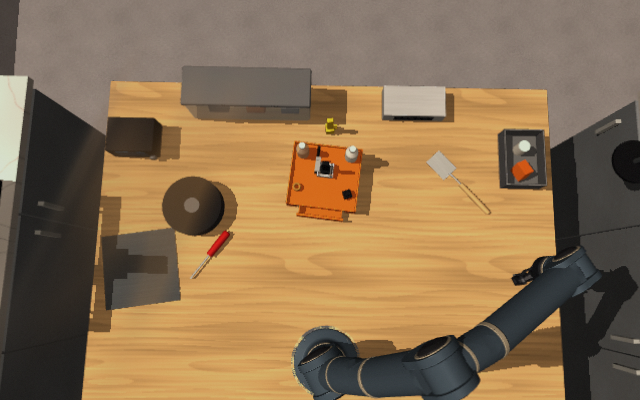

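The stuck plug is at scene (307,212) / top (325,168). Three things could be mistaken for it:
- **Spare:** short and black, at scene (303,192) / top (347,194).
- **Yellow look-alike:** at scene (264,268) / top (330,126).
- **Keeper post:** a dark bar at scene (305,245) / top (318,152).

The tall black stem in the metal dock fits the description. I'll check it in close crops.

Run:
```python
import cv2,numpy as np
a=np.load("pics/scene0.npz");b=np.load("pics/top0.npz")
A=a['p'][170:290,240:390,::-1];B=b['p'][130:230,275:375,::-1]
cv2.imwrite("pics/cs.png",cv2.resize(A,None,fx=5,fy=5,interpolation=cv2.INTER_CUBIC))
cv2.imwrite("pics/ct.png",cv2.resize(B,None,fx=6,fy=6,interpolation=cv2.INTER_CUBIC))
```

```text
(no output)
```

View pics/cs.png

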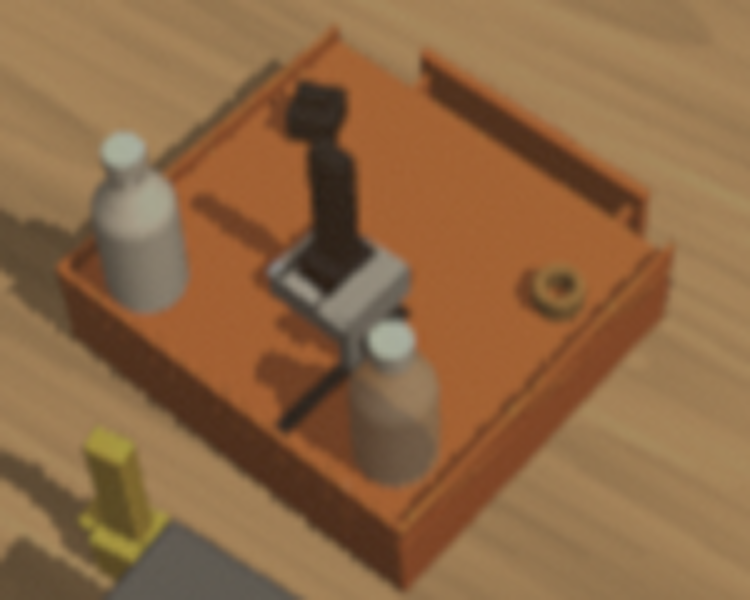

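View pics/ct.png

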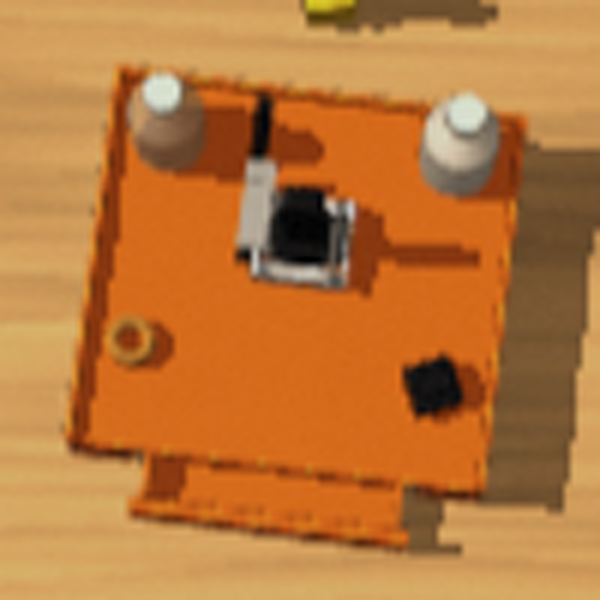

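The crops confirm it. The stuck plug is the tall black stem in the grey dock (top ≈ (325,166)), with the keeper over its left side. The spare is the loose black block at (347,194). The drawer front is at (297–343, 213–220). Next I'll measure them.

```bash
cat > h.py <<'E'
import numpy as np,cv2
from rig import camera_params
def rays(n,uv):
    c=camera_params(n); uv=np.asarray(uv,float).reshape(-1,1,2)
    q=cv2.undistortPoints(uv,c['K'],c['dist']).reshape(-1,2)
    return c['position'],np.c_[q,np.ones(len(q))]@c['rotation'].T
def plane(n,uv,z):
    o,r=rays(n,uv); return o+r*((z-o[2])/r[:,2])[:,None]
def cloud(n,d):
    v,u=np.mgrid[0:400,0:640]; o,r=rays(n,np.c_[u.ravel(),v.ravel()])
    P=(o+r*d.ravel()[:,None]).reshape(400,640,3); P[d<=0]=np.nan
    return P
E
python3 - <<'E'
from h import *
a=np.load("pics/scene0.npz");b=np.load("pics/top0.npz")
for n,D in(("top",b),("scene",a)):
    P=cloud(n,D['d']); p=D['p'].astype(int)
    hsv=cv2.cvtColor(D['p'],cv2.COLOR_RGB2HSV)
    dark=hsv[:,:,2]<70
    near=np.zeros((400,640),bool)
    if n=="top": near[135:225,280:370]=1
    else: near[170:290,240:390]=1
    o=near&(hsv[:,:,0]<12)&(hsv[:,:,1]>150)&~dark
    Q=P[o]; t=Q[abs(Q[:,2]-.056)<.006]; print(n,"top z",np.nanmedian(t[:,2]),len(t))
    print(" minrect orange z.05-.075",cv2.minAreaRect(Q[(Q[:,2]>.05)&(Q[:,2]<.075)][:,:2].astype(np.float32)))
    f=Q[(Q[:,2]<.053)&(Q[:,2]>.03)]; 
    s=P[near&dark]; s=s[s[:,2]>.165]; print(" stem top",len(s),np.nanmean(s,0),s.min(0) if len(s) else 0,s.max(0) if len(s) else 0)
    # outline
    cs,_=cv2.findContours(o.astype(np.uint8),cv2.RETR_EXTERNAL,cv2.CHAIN_APPROX_NONE)
    c=max(cs,key=cv2.contourArea); ap=cv2.approxPolyDP(c,2,True)[:,0]
    for u in ap: print("  ",u,plane(n,[u],.068)[0].round(4),P[u[1],u[0]].round(3))
E
```

```text
top top z 0.05504759191047526 516
 minrect orange z.05-.075 ((0.6005284786224365, 0.0169747993350029), (0.23689670860767365, 0.2525950074195862), 83.45954132080078)
 stem top 29 [0.63812773 0.01379584 0.17354477] [0.63213291 0.00378977 0.16608609] [0.64756732 0.02335137 0.17962661]
   [297 142] [0.7364 0.1117 0.068 ] [0.737 0.112 0.066]
   [294 145] [0.7255 0.1218 0.068 ] [0.726 0.122 0.068]
   [286 203] [0.5221 0.1438 0.068 ] [0.522 0.144 0.068]
   [296 205] [0.5158 0.1097 0.068 ] [0.521 0.112 0.034]
   [288 202] [0.5257 0.1371 0.068 ] [0.528 0.138 0.054]
scene top z 0.05557036477126015 608
 minrect orange z.05-.075 ((0.6257648468017578, 0.01547928899526596), (0.24151521921157837, 0.21454305946826935), 83.9909896850586)
 stem top 54 [0.64449754 0.01437118 0.17292869] [0.63615062 0.00372403 0.16503334] [0.6502194  0.02428946 0.17780902]
   [373 221] [0.5339 0.1455 0.068 ] [0.531 0.144 0.064]
   [370 228] [0.5571 0.1502 0.068 ] [0.543 0.144 0.046]
   [355 237] [0.602  0.1325 0.068 ] [0.596 0.13  0.058]
   [357 238] [0.6017 0.1383 0.068 ] [0.599 0.137 0.063]
   [352 243] [0.6214 0.1357
[... 470 characters left out ...]
0.068 ] [ 0.72  -0.106  0.052]
   [255 233] [ 0.7348 -0.0868  0.068 ] [ 0.719 -0.107  0.031]
   [260 233] [ 0.7276 -0.0761  0.068 ] [ 0.722 -0.083  0.055]
   [257 234] [ 0.7343 -0.0805  0.068 ] [ 0.719 -0.099  0.032]
   [259 238] [ 0.7408 -0.0685  0.068 ] [ 0.72  -0.094  0.019]
   [267 239] [ 0.7317 -0.0496  0.068 ] [ 0.724 -0.058  0.051]
   [263 241] [ 0.7421 -0.0543  0.068 ] [ 0.722 -0.079  0.02 ]
   [271 248] [ 0.7469 -0.0246  0.068 ] [ 0.726 -0.048  0.017]
   [274 246] [ 0.738  -0.0219  0.068 ] [ 0.727 -0.034  0.043]
   [273 250] [ 0.7486 -0.0168  0.068 ] [ 0.726 -0.042  0.012]
   [321 286] [0.7627 0.1384 0.068 ] [0.74  0.121 0.011]
   [371 233] [0.569  0.1601 0.068 ] [0.534 0.145 0.011]
```

Run:
```python
from h import *
a=np.load("pics/scene0.npz");b=np.load("pics/top0.npz")
yaw=-.106;R=np.array([[np.cos(yaw),-np.sin(yaw)],[np.sin(yaw),np.cos(yaw)]])
for n,D in(("top",b),("scene",a)):
    P=cloud(n,D['d']).reshape(-1,3); hsv=cv2.cvtColor(D['p'],cv2.COLOR_RGB2HSV).reshape(-1,3)
    ok=(abs(P[:,0]-.62)<.2)&(abs(P[:,1])<.2); P=P[ok];h=hsv[ok]
    o=(h[:,0]<13)&(h[:,1]>140)
    L=P.copy(); L[:,:2]=(P[:,:2]-[.6258,.0155])@R
    lip=L[o&(L[:,2]>.062)&(L[:,2]<.073)]
    for nm,m,ax in(("left",lip[:,1]>.1,1),("right",lip[:,1]<-.1,1),("back",lip[:,0]>.095,0)):
        q=lip[m]; 
        if len(q)>5: print(n,nm,len(q),"slope",np.polyfit(q[:,1-ax],q[:,ax],1).round(4),"min/max",q[:,ax].min().round(4),q[:,ax].max().round(4), "span",q[:,1-ax].min().round(3),q[:,1-ax].max().round(3))
    f=L[o&(L[:,0]<-.105)]; print(n,"front",len(f),"x pct",np.percentile(f[:,0],[1,5,50,95]).round(4))
    g=f[f[:,0]<-.125]; print("  drawer face-ish",len(g), g.min(0).round(4),g.max(0).round(4), np.polyfit(g[:,1],g[:,0],1) if len(g)>3 else 0)
    for z0 in (.17,.173,.175):
        s=(h[:,2]<80)&(P[:,2]>z0)&(abs(L[:,0]-.02)<.03)&(abs(L[:,1])<.03); q=L[s]; print(n,z0,len(q),q.mean(0).round(4),q.min(0).round(4),q.max(0).round(4))
    k=(h[:,1]<60)&(P[:,2]>.088)&(P[:,2]<.106)&(abs(L[:,0])<.09)&(abs(L[:,1])<.06);q=L[k];print(n,"keeper",len(q),q.min(0).round(3),q.max(0).round(3),np.median(q,0).round(3))
```

```text
top left 34 slope [-0.0164  0.1145] min/max 0.1042 0.1171 span -0.117 0.101
top right 47 slope [-0.0031 -0.1154] min/max -0.1207 -0.1005 span -0.115 0.101
top back 36 slope [0.0061 0.0997] min/max 0.0964 0.1028 span -0.12 0.111
top front 318 x pct [-0.1517 -0.1509 -0.1172 -0.1119]
  drawer face-ish 137 [-0.1522 -0.0799 -0.005 ] [-0.1254  0.0756  0.0602] [ 0.03957331 -0.14168448]
top 0.17 25 [ 0.0122 -0.0005  0.1747] [ 0.0064 -0.0109  0.1706] [0.0195 0.0096 0.1796]
top 0.173 16 [ 0.013  -0.0022  0.1763] [ 0.0072 -0.0109  0.1733] [0.0195 0.0096 0.1796]
top 0.175 12 [ 0.013  -0.0022  0.177 ] [ 0.0072 -0.0105  0.1754] [0.0195 0.0086 0.1796]
top keeper 95 [-0.002 -0.015  0.088] [0.048 0.034 0.106] [0.014 0.023 0.097]
scene left 126 slope [-0.026   0.1171] min/max 0.1004 0.1205 span -0.11 0.107
scene right 84 slope [ 0.0175 -0.1164] min/max -0.1206 -0.1003 span -0.106 0.106
scene back 177 slope [0.0044 0.1046] min/max 0.0959 0.1071 span -0.12 0.119
scene front 466 x pct [-0.1454 -0.1434 -0.1402 -0.1071]
  drawer face-ish 395 [-0.146  -0.079   0.0107] [-0.1269  0.0805  0.0515] [ 0.00186166 -0.14053915]
scene 0.17 43 [ 0.0178 -0.0003  0.1748] [ 0.0109 -0.0113  0.1705] [0.0238 0.0094 0.1778]
scene 0.173 37 [0.0173 0.     0.1754] [ 0.0109 -0.0113  0.1731] [0.0238 0.0094 0.1778]
scene 0.175 20 [ 0.0175 -0.0019  0.1764] [ 0.0122 -0.0113  0.1751] [0.0228 0.0085 0.1778]
scene keeper 148 [ 0.003 -0.06   0.089] [0.079 0.036 0.104] [0.028 0.026 0.099]
```

```bash
cat >> h.py <<'E'
YAW=-.109
C=np.array([.621,.016])
cx=np.array([np.cos(YAW),np.sin(YAW),0]);cy=np.array([-np.sin(YAW),np.cos(YAW),0]);up=np.array([0,0,1.])
def W(x,y,z): return np.r_[C,0]+x*cx+y*cy+z*up
def Rt(a=0,s=1):   # tool down, jaws along caddy x, tilted a about caddy x; 
    d=-np.cos(a)*up+np.sin(a)*cy   # hand leans (top) to -y for a>0
    z=s*cx; return np.c_[d,np.cross(z,d),z]
E
python3 - <<'E'
from rig import *
from h import *
for s in(1,-1):
  for p in (W(-.19,0,.2),W(-.19,0,.05),W(-.185,0,.05),W(-.12,0,.05),W(.02,0,.172),W(.02,0,.26)):
    q=inverse_kinematics(p,Rt(0,s)); print(s,p.round(3),None if q is None else np.round(q,2))
  for a in(.14,-.14):
    q=inverse_kinematics(W(.02,0,.072)-.1*Rt(a,s)[:,0],Rt(a,s));print(a,None if q is None else np.round(q,2))
E
```

```text
1 [0.432 0.037 0.2  ] [ 0.45  0.21 -0.71  2.11  0.17  0.88 -0.46]
1 [0.432 0.037 0.05 ] [ 0.24  0.46 -0.51  2.24  0.43  0.54 -0.71]
1 [0.437 0.036 0.05 ] [ 0.24  0.46 -0.51  2.23  0.43  0.54 -0.7 ]
1 [0.502 0.029 0.05 ] [ 0.24  0.53 -0.48  2.09  0.42  0.62 -0.64]
1 [0.641 0.014 0.172] [ 0.33  0.57 -0.6   1.68  0.37  1.01 -0.5 ]
1 [0.641 0.014 0.26 ] [ 0.35  0.48 -0.63  1.59  0.3   1.17 -0.45]
0.14 [ 0.41  0.56 -0.59  1.69  0.2   0.95 -0.32]
-0.14 [ 0.24  0.58 -0.59  1.66  0.5   1.09 -0.64]
-1 [0.432 0.037 0.2  ] [ 0.81  0.34 -1.16  2.1   0.39  0.94  2.47]
-1 [0.432 0.037 0.05 ] [ 0.72  0.75 -1.18  2.22  0.98  0.87  1.93]
-1 [0.437 0.036 0.05 ] [ 0.72  0.76 -1.18  2.21  0.98  0.88  1.94]
-1 [0.502 0.029 0.05 ] [ 0.71  0.85 -1.18  2.06  1.    0.97  2.01]
-1 [0.641 0.014 0.172] [ 0.65  0.81 -1.18  1.66  0.79  1.23  2.32]
-1 [0.641 0.014 0.26 ] [ 0.65  0.69 -1.18  1.57  0.65  1.32  2.42]
0.14 [-0.71  0.75  1.11  1.76 -0.87  1.19 -2.55]
-0.14 [ 0.56  0.83 -1.18  1.64  0.89  1.35  2.21]
```

Run:
```python
from rig import *
from h import *
command_gripper(0.0,40)
movep(W(-.19,0,.2),Rt()); move_l(W(-.19,0,.05),feed=.12)
f0=sense()['wrist_force']
def loc(): 
    s=sense(); v=s['position']-np.r_[C,0]; return (v@cx).round(4),(v@cy).round(4),s['position'][2].round(4),(s['wrist_force']-f0).round(1),round(s['time_s'],2)
print(loc(),sense()['finger_gap'])
print(move_l(W(-.12,0,.05),feed=.03,until_force=2.)); print(loc())
```

```text
(np.float64(-0.1895), np.float64(0.0001), np.float64(0.0505), array([0., 0., 0.]), 4.59) -2.107177318782771e-05
True
(np.float64(-0.1534), np.float64(-0.0001), np.float64(0.0496), array([ 0.5, -1. , -0.4]), 5.88)
```

Run:
```python
from rig import *
from h import *
def loc(): 
    s=sense(); v=s['position']-np.r_[C,0]; return (v@cx).round(4),(v@cy).round(4),s['position'][2].round(4),s['wrist_force'].round(1),round(s['time_s'],2)
x=-.153
while x<-.08:
    x+=.008
    r=move_l(W(x,0,.05),feed=.03,until_force=18); print(r,loc())
    if r: break
n=0
p,d=camera("top"); cv2.imwrite("pics/t1.png",cv2.resize(p[130:230,275:375,::-1],None,fx=6,fy=6,interpolation=cv2.INTER_CUBIC))
p,d=camera("scene"); cv2.imwrite("pics/s1.png",cv2.resize(p[170:290,240:390,::-1],None,fx=5,fy=5,interpolation=cv2.INTER_CUBIC))
```

```text
False (np.float64(-0.1447), np.float64(0.0), np.float64(0.05), array([ 0.1, -0.2, -0.6]), 6.35)
False (np.float64(-0.1363), np.float64(0.0001), np.float64(0.0501), array([-0.4, -0.5,  0.3]), 6.77)
False (np.float64(-0.1303), np.float64(-0.0), np.float64(0.0498), array([-4.4,  1.9,  4.2]), 7.18)
False (np.float64(-0.1232), np.float64(-0.0), np.float64(0.0496), array([-6.5,  1.3,  4.1]), 7.6)
True (np.float64(-0.1236), np.float64(-0.0001), np.float64(0.0489), array([0.4, 0.1, 0.5]), 7.83)
```

View pics/t1.png

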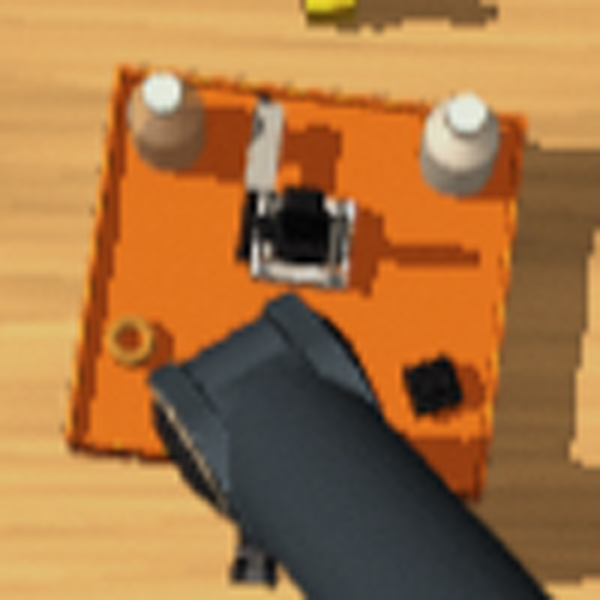

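View pics/s1.png

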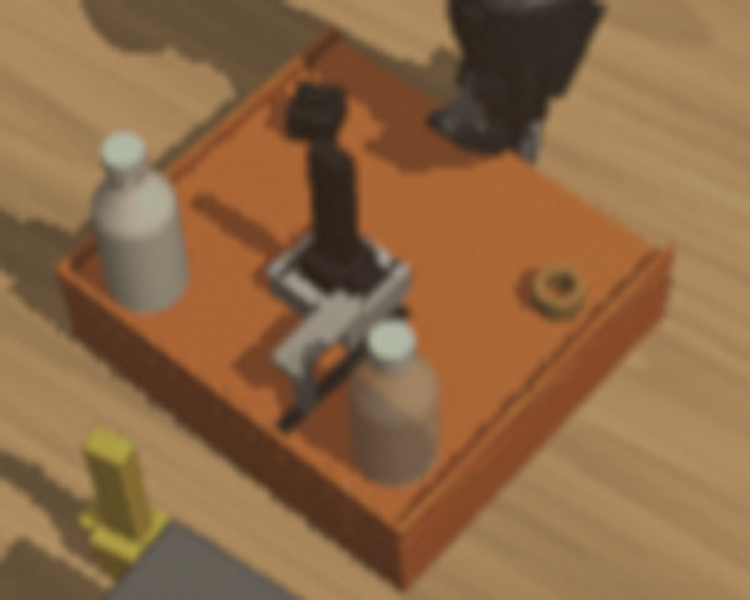

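The keeper tongue has slid back behind the plug (top crop (265,150)) and the drawer looks flush with the caddy front. I'll push once more against the stop to confirm it's home.

Run:
```python
from rig import *
from h import *
def loc(): 
    s=sense(); v=s['position']-np.r_[C,0]; return (v@cx).round(4),(v@cy).round(4),s['position'][2].round(4),s['wrist_force'].round(1),round(s['time_s'],2)
print(loc())
print(move_l(W(-.105,0,.05),feed=.02,until_force=14),loc()); 
move_l(W(-.17,0,.05),feed=.1); print(loc())
move_l(W(-.17,0,.25),feed=.2)
command_gripper(.07,40)
p,d=camera("top"); np.savez("pics/top2.npz",p=p,d=d);cv2.imwrite("pics/t2.png",cv2.resize(p[130:230,275:375,::-1],None,fx=6,fy=6,interpolation=cv2.INTER_CUBIC))
p,d=camera("scene"); np.savez("pics/scene2.npz",p=p,d=d)
P=cloud("scene",d).reshape(-1,3);h=cv2.cvtColor(p,cv2.COLOR_RGB2HSV).reshape(-1,3)
L=np.c_[(P-np.r_[C,0])@cx,(P-np.r_[C,0])@cy,P[:,2]]
k=(h[:,1]<70)&(P[:,2]>.09)&(P[:,2]<.104)&(abs(L[:,0]-.04)<.07)&(abs(L[:,1]-.03)<.015);q=L[k];print("keeper",len(q),np.percentile(q,[3,50,97],axis=0).round(3))
```

```text
(np.float64(-0.1237), np.float64(-0.0003), np.float64(0.0488), array([-0.3,  0.7, -0.6]), 7.93)
True (np.float64(-0.1237), np.float64(-0.0005), np.float64(0.0483), array([-0.4, -0.4, -0.3]), 8.38)
(np.float64(-0.1693), np.float64(0.0), np.float64(0.0502), array([ 1.2, -0.6, -0.1]), 8.98)
keeper 138 [[0.024 0.018 0.091]
 [0.065 0.027 0.099]
 [0.089 0.035 0.102]]
```

View pics/t2.png

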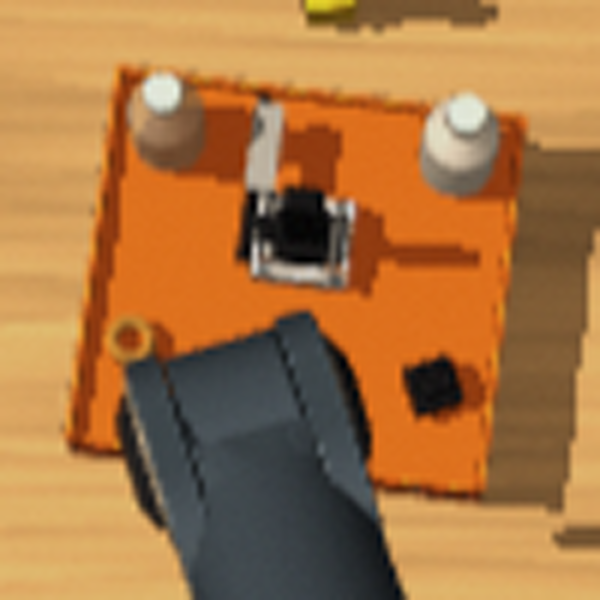

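Home is confirmed: the stop came at the same place twice, local x −0.1237, which matches a flush face, and the keeper centre is about 65 mm back. Next is the grip on the stem.

```bash
cat >> h.py <<'E'
def loc(): 
    from rig import sense
    s=sense(); v=s['position']-np.r_[C,0]; f=s['wrist_force'];t=s['ft_torque']
    return "x%.4f y%.4f z%.4f"%(v@cx,v@cy,v[2]),"F",np.array([f@cx,f@cy,f[2]]).round(1),"T",np.array([t@cx,t@cy,t[2]]).round(2),"gap%.4f t%.2f"%(s['finger_gap'],s['time_s'])
E
python3 - <<'E'
from rig import *
from h import *
movep(W(.02,0,.25),Rt()); print(loc())
print(move_l(W(.02,0,.166),feed=.1,until_force=8),loc())
command_gripper(.03,20); print(loc())
command_gripper(0,20); print(loc()); sleep(.3); print(loc())
p,d=camera("scene"); cv2.imwrite("pics/s3.png",cv2.resize(p[150:290,230:390,::-1],None,fx=5,fy=4,interpolation=cv2.INTER_CUBIC))
E
```

```text
('x0.0188 y0.0006 z0.2497', 'F', array([-0.8,  0.5,  0.4]), 'T', array([-0.01, -0.02,  0.02]), 'gap0.0698 t11.68')
False ('x0.0205 y0.0002 z0.1667', 'F', array([ 0.2,  0.1, -0.2]), 'T', array([ 0.02, -0.02, -0.  ]), 'gap0.0698 t12.68')
('x0.0200 y-0.0000 z0.1662', 'F', array([ 0. ,  0.6, -0.1]), 'T', array([ 0.07,  0.01, -0.02]), 'gap0.0299 t13.14')
('x0.0204 y0.0000 z0.1661', 'F', array([ 1.1, -0.5,  0. ]), 'T', array([-0.02, -0.27,  0.09]), 'gap0.0135 t13.42')
('x0.0203 y-0.0000 z0.1661', 'F', array([ 2. , -0.8, -0.9]), 'T', array([ 0.01, -0.51,  0.03]), 'gap0.0133 t13.72')
```

View pics/s3.png

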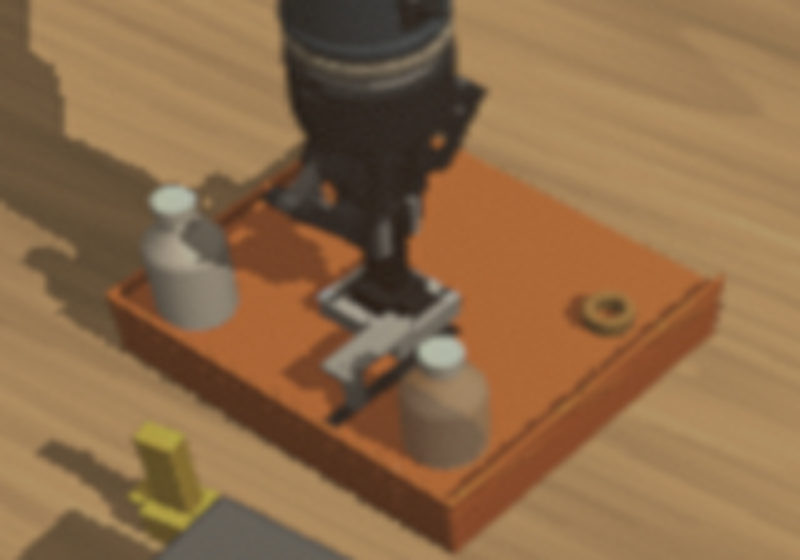

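The grip is centred: gap 13.3 mm and only 2 N of side load. I'll grip harder and start rocking, watching the forces.

```bash
cat >> h.py <<'E'
J=W(.0203,0,.072)
def pose(a,h): 
    R=Rt(a); return J-(.0940+h)*R[:,0],R
E
python3 - <<'E'
from rig import *
from h import *
command_gripper(0,90); print(loc())
D=np.pi/180; h=0
for a in (3,6,0,-6,0):
    p,R=pose(a*D,h); move_l(p,R,feed=.04); print(a,h,*loc())
E
```

```text
('x0.0204 y0.0000 z0.1662', 'F', array([2.3, 0.6, 1. ]), 'T', array([-0.03, -0.6 ,  0.02]), 'gap0.0131 t13.98')
3 0 x0.0204 y-0.0042 z0.1671 F [-0.6  0.7  5.8] T [0.56 0.1  0.13] gap0.0128 t14.26
6 0 x0.0205 y-0.0088 z0.1673 F [-1.2 -0.2  7.9] T [0.36 0.24 0.11] gap0.0125 t14.53
0 0 x0.0206 y0.0001 z0.1668 F [0.9 0.1 5.7] T [-0.26 -0.14 -0.05] gap0.0130 t14.93
-6 0 x0.0208 y0.0093 z0.1668 F [-0.  -1.4  7.6] T [-0.32 -0.02 -0.02] gap0.0127 t15.33
0 0 x0.0206 y0.0002 z0.1664 F [1.2 0.7 4.2] T [ 0.65 -0.23  0.09] gap0.0128 t15.73
```

Run:
```python
from rig import *
from h import *
D=np.pi/180; h=.001
for i in range(10):
    a=6.5*(1 if i%2==0 else -1)
    for b in (a,0):
        p,R=pose(b*D,h); move_l(p,R,feed=.04)
        fz=sense()['wrist_force'][2]
        print(b,round(h,4),*loc())
        if fz>-14: h+=.001
    if h>.011: break
p,d=camera("scene"); cv2.imwrite("pics/s4.png",cv2.resize(p[150:290,230:390,::-1],None,fx=5,fy=4,interpolation=cv2.INTER_CUBIC))
```

```text
6.5 0.001 x0.0206 y-0.0096 z0.1674 F [-0.2  1.3  7.2] T [ 0.46 -0.05  0.09] gap0.0130 t16.15
0 0.002 x0.0205 y-0.0005 z0.1677 F [ 3.  -1.   2.3] T [-0.61 -0.72 -0.02] gap0.0128 t16.57
-6.5 0.003 x0.0205 y0.0098 z0.1676 F [ 4.6 -1.5 -1.7] T [-0.21 -1.    0.06] gap0.0130 t17.00
0 0.004 x0.0202 y0.0002 z0.1698 F [ 2.8 -0.2 -1.7] T [ 0.34 -0.8   0.06] gap0.0127 t17.43
6.5 0.005 x0.0200 y-0.0101 z0.1699 F [ 3.6  2.4 -4.5] T [ 0.33 -1.   -0.03] gap0.0129 t17.86
0 0.006 x0.0201 y0.0001 z0.1720 F [ 1.3  0.3 -2.3] T [-0.16 -0.68 -0.1 ] gap0.0130 t18.29
-6.5 0.007 x0.0201 y0.0103 z0.1718 F [ 2.3 -1.8 -4.4] T [-0.17 -0.78  0.08] gap0.0130 t18.73
0 0.008 x0.0200 y0.0001 z0.1742 F [ 1.6 -0.1 -2. ] T [ 0.25 -0.36  0.09] gap0.0133 t19.17
6.5 0.009 x0.0201 y-0.0103 z0.1751 F [-1.1  2.   2.1] T [0.38 0.11 0.08] gap0.0128 t19.61
0 0.01 x0.0203 y-0.0002 z0.1763 F [-0.3  0.2  2.4] T [-0.41  0.08  0.02] gap0.0128 t20.05
```

View pics/s4.png

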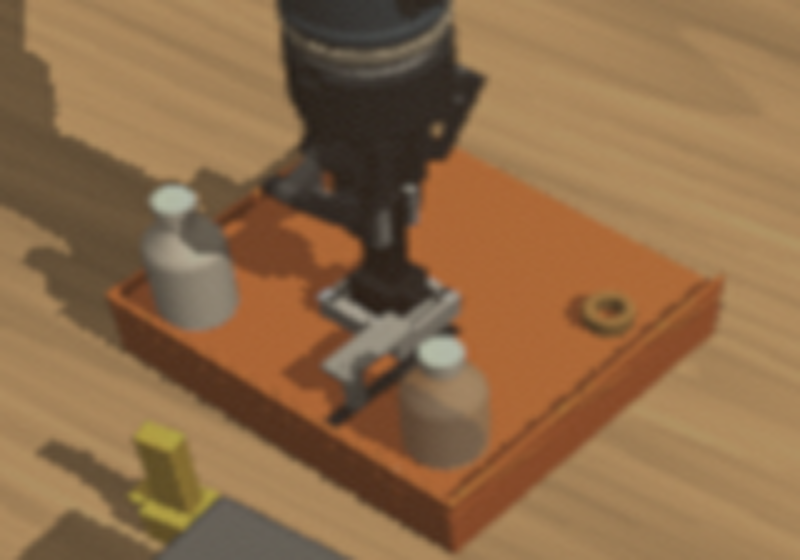

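The black foot now stands visibly higher out of the dock (crop (390,285)). I'll keep rocking until the underside is past 16 mm.

Run:
```python
from rig import *
from h import *
D=np.pi/180; h=.011
for i in range(10):
    a=6.5*(-1 if i%2==0 else 1)
    for b in (a,0):
        p,R=pose(b*D,h); move_l(p,R,feed=.04)
        fz=sense()['wrist_force'][2]
        print(b,round(h,4),*loc())
        if fz>-14: h+=.001
    if h>.0195: break
p,d=camera("scene"); cv2.imwrite("pics/s5.png",cv2.resize(p[150:290,230:390,::-1],None,fx=5,fy=4,interpolation=cv2.INTER_CUBIC))
```

```text
-6.5 0.011 x0.0204 y0.0110 z0.1761 F [ 0.4 -1.8  0.3] T [-0.21 -0.14 -0.  ] gap0.0130 t20.55
0 0.012 x0.0201 y-0.0001 z0.1776 F [ 1.9  0.3 -3.2] T [ 0.29 -0.25  0.06] gap0.0131 t21.00
6.5 0.013 x0.0201 y-0.0111 z0.1786 F [-0.8  1.3 -0.9] T [ 0.19 -0.01  0.08] gap0.0130 t21.45
0 0.014 x0.0202 y0.0004 z0.1799 F [ 0.   1.2 -2.5] T [ 0.2  -0.14 -0.02] gap0.0130 t21.91
-6.5 0.015 x0.0210 y0.0126 z0.1828 F [-2.4  1.4 11.5] T [-0.29  0.72 -0.07] gap0.0129 t22.37
0 0.016 x0.0212 y-0.0002 z0.1856 F [-3.6  0.8 14.3] T [-0.08  1.01 -0.09] gap0.0133 t22.82
6.5 0.017 x0.0213 y-0.0128 z0.1868 F [-5.1 -0.  17.2] T [-0.08  1.47  0.13] gap0.0128 t23.29
0 0.018 x0.0209 y0.0011 z0.1857 F [-1.8  2.5  8. ] T [0.75 0.4  0.06] gap0.0131 t23.76
-6.5 0.019 x0.0203 y0.0115 z0.1836 F [-0.5  0.5 -1.3] T [ 0.15  0.01 -0.  ] gap0.0129 t24.23
0 0.02 x0.0204 y-0.0011 z0.1859 F [ 0.2  0.3 -0.3] T [-0.03 -0.03 -0.03] gap0.0130 t24.70
```

View pics/s5.png

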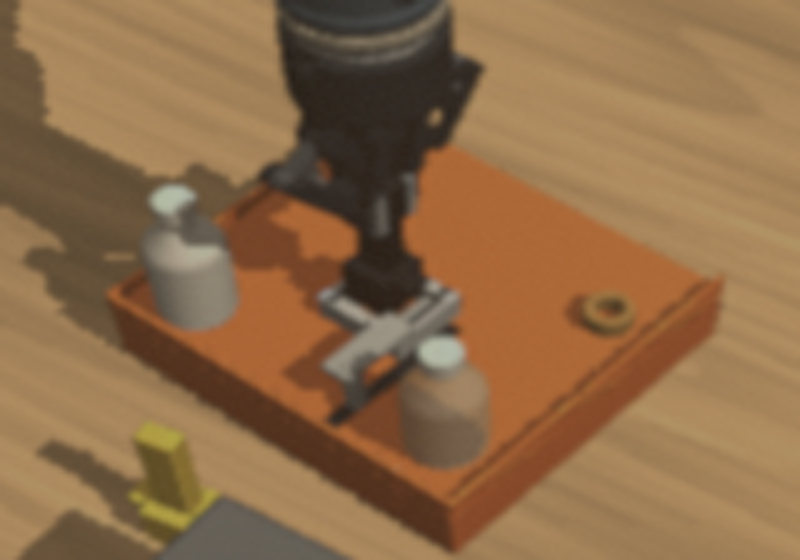

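The forces have dropped to zero, so the plug is free. Lifting straight up with a force guard.

Run:
```python
from rig import *
from h import *
p,R=pose(0,.030); print(move_l(p,R,feed=.03,until_force=25),*loc())
p,R=pose(0,.042); print(move_l(p,R,feed=.03,until_force=25),*loc())
sleep(.5); print(*loc())
for n in("scene","top"):
    p,d=camera(n); np.savez(f"pics/{n}6.npz",p=p,d=d)
    q=p[150:290,230:390,::-1] if n=="scene" else p[130:230,275:375,::-1]
    cv2.imwrite(f"pics/{n}6.png",cv2.resize(q,None,fx=5,fy=4 if n=="scene" else 5,interpolation=cv2.INTER_CUBIC))
```

```text
False x0.0203 y0.0004 z0.1962 F [ 1.3 -0.1 -0.8] T [ 0.   -0.02 -0.04] gap0.0126 t25.23
False x0.0203 y-0.0000 z0.2082 F [-1.4 -0.1 -1.6] T [ 0.04 -0.01 -0.01] gap0.0128 t25.78
x0.0203 y-0.0000 z0.2079 F [ 0.4 -0.  -0.7] T [ 0.04  0.01 -0.02] gap0.0129 t26.28
```

View pics/scene6.png

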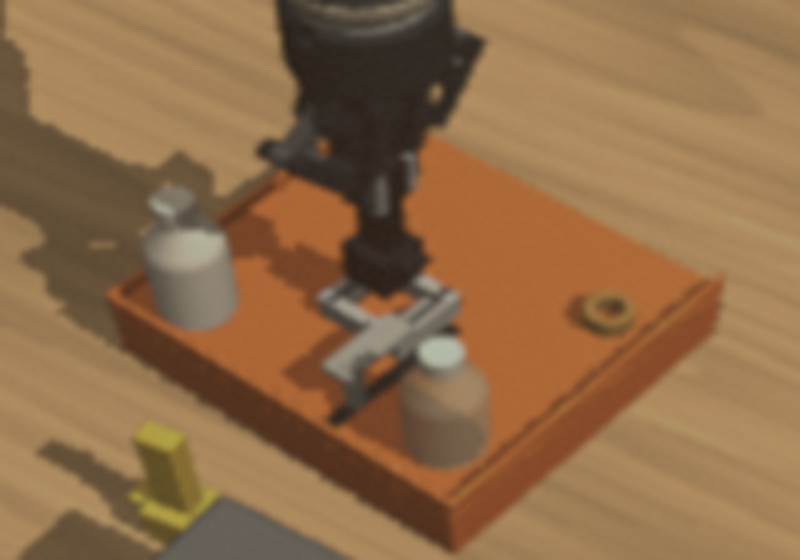

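View pics/top6.png

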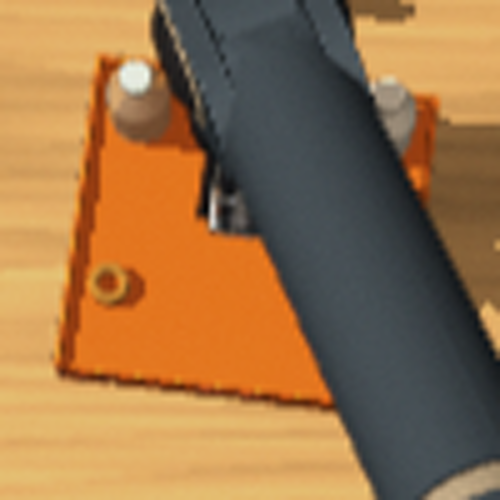

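```bash
python3 - <<'E'
from h import *
c=camera_params("scene")
for z in(.080,.085,.09,.095,.1,.105):
    o=[]
    for X in (W(.0353,.015,z),W(.0353,.015,z+.038),W(.0353,-.015,z),W(.0053,.015,z)):
        q=c['rotation'].T@(X-c['position']); o.append(cv2.projectPoints(q.reshape(1,1,3),np.zeros(3),np.zeros(3),c['K'],c['dist'])[0].ravel())
    print(z,[tuple(((u-[230,150])*[5,4]).round(0)) for u in o])
D=np.load("pics/scene6.npz");P=cloud("scene",D['d']);h=cv2.cvtColor(D['p'],cv2.COLOR_RGB2HSV)
for v in range(206,228): print(v,[ (int(h[v,u,2]),P[v,u,2].round(3)) for u in (305,306,307,308)])
E
python3 -c "
import cv2;p=cv2.imread('pics/scene6.png');cv2.imwrite('pics/z6.png',cv2.resize(p[180:340,300:480],None,fx=4,fy=3.6))"
```

```text
0.08 [(np.float64(391.0), np.float64(321.0)), (np.float64(388.0), np.float64(287.0)), (np.float64(348.0), np.float64(296.0)), (np.float64(430.0), np.float64(291.0))]
0.085 [(np.float64(391.0), np.float64(317.0)), (np.float64(388.0), np.float64(282.0)), (np.float64(347.0), np.float64(292.0)), (np.float64(430.0), np.float64(287.0))]
0.09 [(np.float64(390.0), np.float64(312.0)), (np.float64(387.0), np.float64(278.0)), (np.float64(347.0), np.float64(287.0)), (np.float64(430.0), np.float64(282.0))]
0.095 [(np.float64(390.0), np.float64(308.0)), (np.float64(387.0), np.float64(273.0)), (np.float64(346.0), np.float64(283.0)), (np.float64(429.0), np.float64(278.0))]
0.1 [(np.float64(390.0), np.float64(303.0)), (np.float64(386.0), np.float64(268.0)), (np.float64(346.0), np.float64(278.0)), (np.float64(429.0), np.float64(273.0))]
0.105 [(np.float64(389.0), np.float64(299.0)), (np.float64(386.0), np.float64(264.0)), (np.float64(345.0), np.float64(274.0)), (np.float64(429.0), np.float64(269.0))]
206 [(47, np.float64(0.166)), (46, np.float64(0.165)), (49, np.float64(0.169)), (47, np.float64(0.166)
[... 1516 characters left out ...]
116)), (48, np.float64(0.113)), (48, np.float64(0.114))]
222 [(53, np.float64(0.107)), (48, np.float64(0.113)), (47, np.float64(0.112)), (57, np.float64(0.109))]
223 [(87, np.float64(0.102)), (62, np.float64(0.107)), (64, np.float64(0.107)), (92, np.float64(0.105))]
224 [(131, np.float64(0.056)), (103, np.float64(0.103)), (103, np.float64(0.102)), (135, np.float64(0.098))]
225 [(164, np.float64(0.055)), (148, np.float64(0.052)), (146, np.float64(0.1)), (163, np.float64(0.054))]
226 [(172, np.float64(0.051)), (170, np.float64(0.057)), (169, np.float64(0.053)), (166, np.float64(0.058))]
227 [(172, np.float64(0.056)), (171, np.float64(0.052)), (168, np.float64(0.057)), (153, np.float64(0.059))]
```

View pics/z6.png

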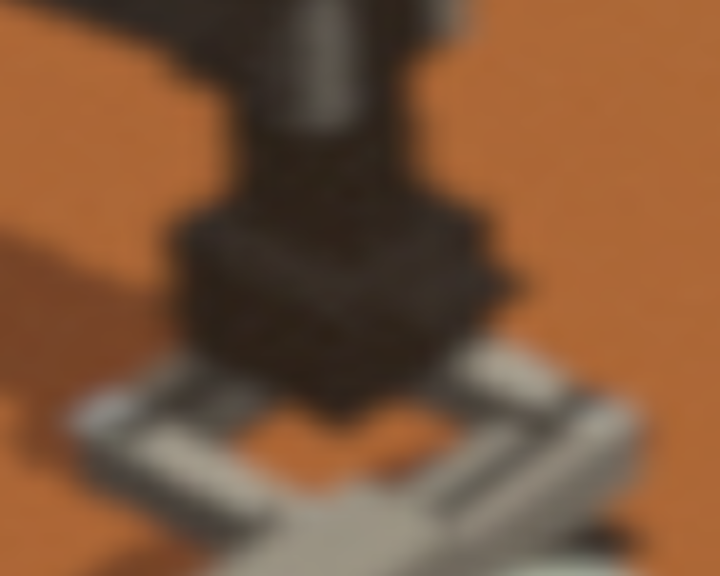

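The underside measures about 0.099–0.101, or roughly 21 mm above the 78 mm rim. Before handing in, I'll check how upright the plug is from the depth data.

Run:
```python
from h import *
D=np.load("pics/scene6.npz");P=cloud("scene",D['d']).reshape(-1,3);h=cv2.cvtColor(D['p'],cv2.COLOR_RGB2HSV).reshape(-1,3)
L=np.c_[(P-np.r_[C,0])@cx,(P-np.r_[C,0])@cy,P[:,2]]
m=(h[:,2]<75)&(abs(L[:,0]-.02)<.03)&(abs(L[:,1])<.04)&(L[:,2]>.085)
for z in np.arange(.095,.185,.005):
    q=L[m&(abs(L[:,2]-z)<.0025)]
    if len(q): print(round(z,3),len(q),"x",q[:,0].min().round(4),q[:,0].max().round(4),"y",q[:,1].min().round(4),q[:,1].max().round(4))
# back face (+x) of foot, left face(+y), top face of foot
f=L[m&(L[:,2]<.131)&(L[:,0]>.030)];A=np.c_[f[:,1:],np.ones(len(f))];print("back face x=ay+bz+c",len(f),np.linalg.lstsq(A,f[:,0],rcond=None)[0])
f=L[m&(L[:,2]<.125)&(L[:,0]<.029)&(L[:,1]>.008)&(L[:,1]<.022)];A=np.c_[f[:,[0,2]],np.ones(len(f))];print("left face y=ax+bz+c",len(f),np.linalg.lstsq(A,f[:,1],rcond=None)[0])
f=L[m&(L[:,2]>.131)&(L[:,2]<.142)&(L[:,0]>.0285)&(abs(L[:,1])<.015)];A=np.c_[f[:,:2],np.ones(len(f))];print("top z=ax+by+c",len(f),np.linalg.lstsq(A,f[:,2],rcond=None)[0],f.mean(0))
p=D['p'][195:235,285:335,::-1];cv2.imwrite("pics/z7.png",cv2.resize(p,None,fx=14,fy=14,interpolation=cv2.INTER_NEAREST))
```

```text
0.1 7 x 0.0198 0.0349 y -0.0127 0.0116
0.105 12 x 0.024 0.036 y -0.0168 0.0122
0.11 13 x 0.0191 0.0356 y -0.0152 0.0132
0.115 11 x 0.0309 0.036 y -0.0137 0.0121
0.12 13 x 0.0265 0.0359 y -0.0098 0.0127
0.125 14 x 0.0269 0.0364 y -0.0145 0.0158
0.13 29 x 0.007 0.0375 y -0.0139 0.0234
0.135 61 x 0.0093 0.0366 y -0.0149 0.0231
0.14 18 x 0.0122 0.0333 y -0.013 0.0123
0.145 7 x 0.0199 0.0271 y -0.0093 0.0082
0.15 11 x 0.0163 0.0276 y -0.0102 0.009
0.155 10 x 0.016 0.0281 y -0.0093 0.0091
0.16 8 x 0.0201 0.028 y -0.0074 0.0083
0.165 10 x 0.0199 0.029 y -0.0076 0.0085
0.17 9 x 0.0181 0.0288 y -0.0014 0.0085
0.175 4 x 0.0192 0.0271 y 0.0056 0.0086
0.18 4 x 0.0179 0.0323 y 0.0073 0.0085
back face x=ay+bz+c 60 [-0.0502381   0.03029414  0.03098034]
left face y=ax+bz+c 11 [-0.01844571  0.03034525  0.00895361]
top z=ax+by+c 35 [-0.27138347  0.04516596  0.14328063] [ 0.03263855 -0.00100998  0.13437745]
```

View pics/z7.png

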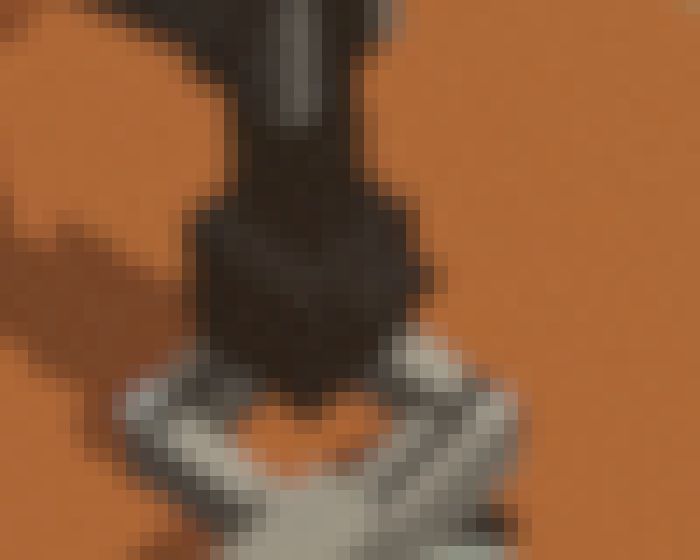

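The depth fits show face tilts under about 2°, which is within noise. The foot top at about 0.136 puts the underside at about 0.099. The keeper and neighbouring objects haven't moved, so I'm handing in.

Run:
```python
from rig import *
from h import *
print(*loc(), abs(sense()['qd']).max()); print(finish_job())
```

```text
x0.0203 y0.0000 z0.2080 F [-0.7 -1.  -0.9] T [ 0.02 -0.    0.04] gap0.0130 t26.38 0.0011391434551387136
the job is handed in; nothing more can be done
None
```

The plug is out of the dock and held still, straight above it. I handed the job in at 26.4 s; no verdict is reported.

- **Drawer:** I pushed it to its hard stop. A second push stopped at the same place, and the keeper's centre measured about 65 mm back, behind the plug.
- **Rocking:** I gripped the stem across its 14 mm and rocked it about 6 to 6.5° left and right for 12 swings, letting the hand rise as it worked free. The wrist force I printed never went above about 18 N.
- **Final pose:** Side, pull and twist loads are near zero, with a grip gap of 13 mm. The underside is about 0.099 m above the table, roughly 21 mm above the dock rim.
- **Upright:** The depth data shows a tilt under about 2°, which is within the noise. One small fit, on the foot's top face, gave a steeper slope. I discounted it because its few points included edge pixels.
- **Other checks:** The two cameras disagreed by about 5 mm in x at first; the averaged position was confirmed by the centred grip and the drawer stop. In the last pictures the keeper, bottles, bushing and yellow look-alike looked undisturbed. The arm hid the spare there, though it was unmoved just before the grip.

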